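Seat a tapered sample holder in the bench spindle

TASK

Take the sample holder with the plain round head out of the black rack, set its tapered shank in the socket of the bench spindle, and then tap or press it down until its collar sits fully home on the spindle's steel nose and friction alone holds it upright. Go gently: the spindle's nose is sprung and must never be driven down near its lower stop. Leave the other holders in the rack and everything else on the bench where it is, and leave the spindle free when done.

Things in the scene. Friction and masses are not known exactly. Their poses are not given: they have to be found in the camera images.
- head (a point): The holder to be seated: plain steel, about 120 g, 88 mm tall, upright in one of the rack's three holes. On top a plain round head, 26 mm in diameter, 40 mm tall, with a flat top; under it a round collar, 40 mm wide, 6 mm thick; then the shank. This point is the centre of the head: 20 mm below its top, 20 mm above the collar's top, 26 mm above its underside, 68 mm above the shank's tip. z is up.
- collar (a point): Centre of the underside of that holder's collar, where its round tapered shank begins: 42 mm long, 22 mm in diameter here and 15 mm at the tip. With the holder fully home this point coincides with socket. z points up along the holder.
- spindle: Bench spindle, fixed: a grey box-shaped housing 150 x 130 mm, 66 mm tall, origin at the centre of its underside, z up. On it stands the nose, an upright round steel sleeve 58 mm in diameter with a flat upper face about 125 mm above the bench and the socket in its middle.
- socket (a point): Centre of the socket's mouth (25 mm wide) in the nose's upper face; z up; it moves with the nose. Inside, four sprung steel jaws form the matching taper. Let go, the holder drops in and stops with its collar about 5 to 10 mm proud. From there the jaws grip harder with depth: bringing the collar down onto the face takes roughly 8 to 14 N, depending on friction. Then friction holds it.
- nose (a joint): How far the sprung nose is pushed down from rest, in m (0 at rest). It starts to give at about 4 N, then sinks 1 mm for every further 2 N and springs back when let go, so face and holder sink together while the holder is pushed in. Lower stop at 0.010; it must never go beyond 0.008 (about 20 N).
- rack: Black rack block, 64 x 208 mm and 52 mm tall, fixed to the bench; origin at the centre of its underside, z up. Three round holes 26 mm wide and 47 mm deep stand in a row along its y axis, 70 mm apart, the middle one at its centre. The collars rest on its top.
- square_mid (a point): The middle of the square head (24 x 24 mm, 30 mm tall) of another steel holder in the rack, with a 38 mm round collar under the head; its head tops out 36 mm above the rack. To be left alone.
- disc_mid (a point): The middle of the flat disc head (52 mm wide, 8 mm thick, on a short stem) of the third steel holder in the rack; it tops out 28 mm above the rack. To be left alone.
- jar_a_mid (a point): Middle of a small clear jar, 48 mm wide and 55 mm tall. To be left alone.
- jar_b_mid (a point): Middle of a clear jar, 56 mm wide and 75 mm tall, beyond the work. To be left alone.
- jar_c_mid (a point): Middle of a small clear jar, 48 mm wide and 60 mm tall, beyond the work. To be left alone.
- beaker: Open glass beaker, 64 mm wide and 85 mm tall, origin at the centre of its underside, beyond the work. To be left alone.
- driver_grip (a point): Handle of a screwdriver lying on the bench beyond the work. To be left alone.
There are look-alikes about, which are no part of the job. What is shaped like the part that bears head but pink or yellow is not meant.

How it is judged:
By the outcome, as a careful person would: the job done as asked, in the order asked, and still so for the second after the job is handed in, with the robot touching nothing.
It also fails if it takes over 64 s, if anything falls off the work surface, if the arm or the gripper's body presses on something with over 40 N, if the wrist force passes 120 N, or if a joint passes its speed limit or range.

ROBOT

A 7-joint arm with a two-finger parallel gripper is mounted at the origin on the work surface. World frame = base frame: x ahead of the robot, y to its left, z up, the work surface at z = 0. Lengths are in m, angles in degrees, forces in N, time in s.
With the tool pointing down it reaches from about 0.425 to 1.025 m from the base axis. Payload 9.4 kg.
Tool frame: the origin (TCP) lies on the centre line of the jaws, within the pads' length; the fingertips stand 25 mm ahead of it and the grasp point (between the pads) lies 6 mm ahead of it; z points along the fingers, y is the direction in which the jaws open and shut (so a half turn about z gives the same grasp; the last joint's range is limited). The gripper opens to 93 mm and grips with 3 to 60 N. Pads are 15 mm wide; open, the fingers measure 128 mm over their backs; the gripper's body (75 mm by 188 mm) begins 65 mm behind the grasp point.
Start: joints at [-4.395, 34.337, -0.143, 91.639, 0.103, 54.024, -4.572], TCP at [0.725, -0, 0.244] pointing down, gripper open.
Joint ranges: [-147.43, 147.43], [-19.82, 112.94], [-74.19, 73.91], [6.32, 146.72], [-59.91, 239.91], [6.04, 106.73], [-150.56, 150.56]. Speed limits (degrees/s): [127.2, 127.2, 172.46, 172.46, 180, 180, 180].

INTERFACE

Orientations are given as [roll, pitch, yaw] about the fixed x, y, z axes, in that order (R = Rz(yaw) Ry(pitch) Rx(roll)).
In Python, from rig import readout, camera, camera_model, order gives the robot as it stands.
- The arm moves only by the tool step_arm, never from a script. Its argument "motion" is a list of rows, each an object of numbers: "wx", "wy", "wz": the turn, a rotation vector about the tool's x, y, z in rad; "dx", "dy", "dz": the shift along the tool's x, y, z in cm; "claw": the finger opening in cm, from 0 to 9.3. In form: [{"wx": .., "wy": .., "wz": .., "dx": .., "dy": .., "dz": .., "claw": ..}, ...]. A call has 1 to 8 rows; each row is the pose to reach, as a shift and turn from the pose commanded when the call began, along the tool's axes at that moment; what a row does not reach only later rows make up. A row lasts 1/8 s, in which the tool goes at most 62.5 mm and 10.7 degrees, less where a joint would pass 70% of its speed; a pose out of reach is approached as far as the arm can. A call with a gripper value outside its range is refused whole. The fingers move at their own pace and stop on an object; "squeeze" is the grip in N (left out, the last holds). Time passes only in rows, so rows that repeat a pose let the fingers close. It gives the time, the measured TCP pose, the force and the opening at its end, in the units of the state.
- readout.observe(): the state, without advancing time (a new reading comes with each control period).
- camera(name): name is "scene" or "side" or "wrist"; returns (picture, depth): 400x640x3 uint8, red, green, blue; 400x640 float32, m along the optical axis (not along the pixel's ray), 0 where there is no reading.
- camera_model(name): a dict with "fovy" (degrees; the focal length in pixels is half the picture's height over the tangent of half this angle, whatever the lens; pixels are square), "cx", "cy" (the principal point, pixels), "world_to_cam" (4x4, takes a point from world to camera coordinates); the wrist camera has in their place "hand_eye" (4x4, takes a point from camera to tool coordinates, whose origin is the TCP and whose axes are the flange's). Camera axes: x right, y down, z forward; pixel columns grow to the right and rows downward; lengths in m; the calibration is good to about 2 mm. The wrist camera is an equidistant fisheye: a pixel r from the principal point sees the ray r / f radians off the axis. A picture is of the moment at which its call begins: read the wrist's pose just before it. camera_model takes no time and is no camera call.
- order.sign_off(): hands the job in, once; it reports no verdict.
The state is a dict: "t": time; "q": joint angles; "dq": joint speeds; "tau": joint torques, N m; "eef_pos": TCP position; "tool_rot": TCP orientation; "wrist_force": force on the tool from outside, world axes, zero at the start; "moment": the same for the moment, N m; "grip_width": finger opening in m.
Only numpy, scipy, OpenCV 4.12 (cv2) and the standard library are available. Lean on these libraries where they do the work, as an engineer would, in place of code of your own. Each camera call takes 0.05 s, during which the arm holds its last target. There are 200 camera calls.

## Working session

There is one attempt and no reset: what is moved stays moved. The work goes in short steps, Python scripts to look and compute and a tool call to move; the robot and the scene stay as the last step left them, time stands still between calls to the robot, and variables do not carry over. Pictures are saved under pics/ and viewed, about 8 in all and at most 12, crops included, and the job is handed in when it is done.

Besides the shell and the picture viewer there is one more tool, called after "Emit:" as name(argument=value, ...), one argument or row to a line, values as JSON. step_arm: Moves the arm, as the interface text tells. Its arguments: {"type":"object","properties":{"motion":{"type":"array"},"squeeze":{"type":"number"}},"required":["motion"]}

```bash
mkdir -p pics; cat > h.py <<'E'
import numpy as np, cv2
from rig import readout, camera, camera_model, order
def pts(name, d):
    m=camera_model(name); f=200/np.tan(np.radians(m['fovy']/2))
    v,u=np.mgrid[:400,:640]
    P=np.stack([(u-m['cx'])/f*d,(v-m['cy'])/f*d,d,np.ones_like(d)],-1)
    return (P@np.linalg.inv(np.array(m['world_to_cam'])).T)[...,:3]
E
python3 - <<'E'
from h import *
for n in ('scene','side'):
    p,d=camera(n); np.savez(f'{n}.npz',p=p,d=d); cv2.imwrite(f'pics/{n}0.png',p[...,::-1])
    m=camera_model(n); print(n,m['fovy'],np.linalg.inv(m['world_to_cam']).round(3).tolist())
print(readout.observe())
E
```

```text
scene 55.06129745186803 [[-0.063, 0.539, -0.84, 1.334], [0.998, 0.022, -0.06, 0.077], [-0.014, -0.842, -0.54, 0.586], [0.0, 0.0, 0.0, 1.0]]
side 52.13860489719475 [[0.848, -0.295, 0.441, 0.133], [-0.53, -0.436, 0.728, -0.752], [-0.022, -0.851, -0.525, 0.644], [0.0, 0.0, 0.0, 1.0]]
{'t': 0.1, 'q': array([-4.39420309, 34.37872075, -0.1463894 , 91.67414424,  0.10345096,
       54.02654899, -4.57156682]), 'dq': array([-0.00131228, -0.17711381, -0.06398863, -0.02887694, -0.03826724,
       -0.01602181, -0.0003525 ]), 'tau': array([ 3.72570619e-03, -7.66555166e+01,  1.50162086e+00, -2.52937996e+01,
       -5.23535069e-02,  1.36034010e-02,  2.68517283e-05]), 'eef_pos': array([ 7.24603603e-01, -9.53611623e-06,  2.42875173e-01]), 'tool_rot': array([-1.79921047e+02,  7.29342873e-03,  9.00043433e+01]), 'wrist_force': array([-0.61991175, -0.05047148,  0.29900622]), 'moment': array([ 0.01923862,  0.01665169, -0.02929044]), 'grip_width': 0.09273019726719979}
```

View pics/scene0.png

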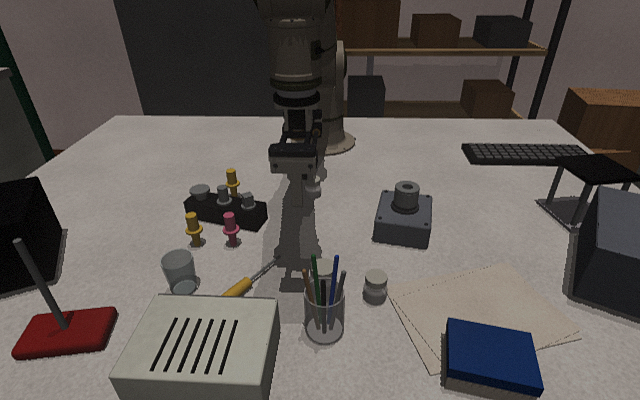

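View pics/side0.png

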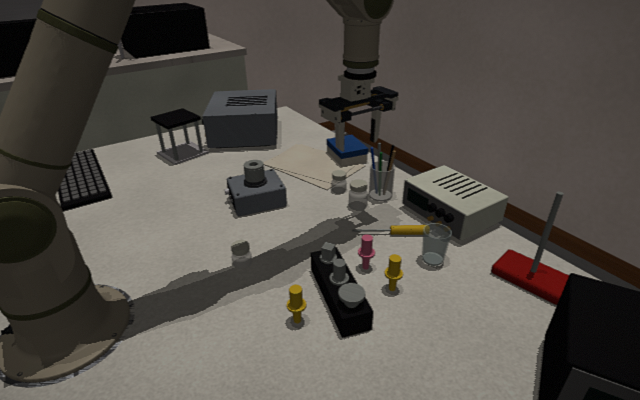

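The scene view shows the rack with its heads at (200,190) for the disc, (223,193) and (248,200). The pink and yellow look-alikes are at (231,228), (194,228) and (232,180). The spindle is at (405,215). In the side view the rack heads are at (328,252), (339,268) and (351,296), with the spindle nose at (254,172). Next I'll enlarge the rack to tell round from square, and measure.

```bash
python3 - <<'E'
from h import *
S=np.load('scene.npz');D=np.load('side.npz')
a=cv2.resize(S['p'][170:240,175:280],None,fx=5,fy=5,interpolation=3)
b=cv2.resize(D['p'][235:335,300:380],None,fx=5,fy=5,interpolation=3)[:500]
c=np.zeros((500,930,3),np.uint8);c[:350,:525]=a;c[:,530:]=b[:, :400]
c=np.clip(c.astype(float)*1.6,0,255).astype(np.uint8)
cv2.imwrite('pics/crop.png',cv2.resize(c[...,::-1],None,fx=.85,fy=.85))
for n,Z,us in (('scene',S,[(223,188),(223,193),(248,195),(248,200),(200,188),(406,186),(406,190),(396,188)]),('side',D,[(328,246),(328,250),(339,263),(339,268),(351,293),(254,164),(254,168)])):
    P=pts(n,Z['d'])
    for u,v in us: print(n,u,v,P[v,u].round(3))
    # clusters by height
    for lo,hi,lab,bx in ((.118,.135,'nose face',(.3,1.1,-.1,.5)),(.075,.115,'rack heads',(.5,1,-.4,-.05)),(.047,.055,'racktop',(.5,1,-.4,-.05)),(.06,.069,'housing top',(.3,1.1,.05,.5))):
        m=((P[...,2]>lo)&(P[...,2]<hi)&(P[...,0]>bx[0])&(P[...,0]<bx[1])&(P[...,1]>bx[2])&(P[...,1]<bx[3])&(Z['d']>0)).astype(np.uint8)
        k,L,st,_=cv2.connectedComponentsWithStats(m)
        for i in range(1,k):
            if st[i,4]>12:
                q=P[L==i]; print(n,lab,st[i].tolist(),q.min(0).round(3),q.max(0).round(3),np.median(q,0).round(3))
E
```

```text
scene 223 188 [ 0.516 -0.224  0.096]
scene 223 193 [ 0.523 -0.224  0.085]
scene 248 195 [ 0.531 -0.158  0.086]
scene 248 200 [ 0.538 -0.157  0.076]
scene 200 188 [ 0.489 -0.295  0.078]
scene 406 186 [0.51  0.233 0.109]
scene 406 190 [0.554 0.226 0.124]
scene 396 188 [0.543 0.204 0.122]
scene nose face [395, 181, 25, 14, 240] [0.509 0.202 0.118] [0.567 0.258 0.125] [0.541 0.229 0.123]
scene nose face [312, 266, 6, 10, 38] [0.836 0.028 0.118] [0.842 0.036 0.135] [0.839 0.033 0.126]
scene nose face [332, 267, 6, 10, 37] [0.837 0.062 0.118] [0.843 0.071 0.135] [0.84  0.066 0.126]
scene nose face [304, 280, 6, 9, 36] [0.87  0.017 0.119] [0.874 0.025 0.135] [0.873 0.022 0.126]
scene nose face [338, 281, 6, 9, 38] [0.871 0.073 0.118] [0.875 0.082 0.135] [0.873 0.077 0.126]
scene nose face [321, 291, 5, 7, 30] [0.891 0.046 0.119] [0.896 0.053 0.134] [0.894 0.05  0.126]
scene rack heads [217, 185, 11, 12, 108] [ 0.502 -0.241  0.076] [ 0.525 -0.216  0.098] [ 0.519 -0.226  0.091]
scene rack heads [189, 190, 18, 6, 67] [ 0.5   -0.319  0.075] [ 0.519 -0.275  0.08 ] [ 0.509 -0.296  0.078]
scene ra
[... 3421 characters left out ...]
10, 89] [ 0.597 -0.205  0.047] [ 0.637 -0.168  0.054] [ 0.611 -0.194  0.049]
side racktop [311, 250, 23, 26, 219] [ 0.5   -0.207  0.049] [ 0.531 -0.12   0.055] [ 0.51  -0.17   0.053]
side racktop [346, 263, 12, 21, 101] [ 0.515 -0.26   0.05 ] [ 0.553 -0.195  0.054] [ 0.537 -0.236  0.052]
side racktop [385, 267, 19, 13, 106] [ 0.603 -0.293  0.047] [ 0.641 -0.254  0.055] [ 0.614 -0.282  0.049]
side racktop [359, 297, 15, 18, 127] [ 0.5   -0.339  0.048] [ 0.523 -0.3    0.055] [ 0.51  -0.321  0.052]
side housing top [227, 169, 59, 31, 847] [0.451 0.15  0.06 ] [0.617 0.307 0.069] [0.515 0.203 0.067]
side housing top [333, 170, 13, 7, 56] [0.753 0.123 0.06 ] [0.794 0.165 0.064] [0.775 0.145 0.061]
```

View pics/crop.png

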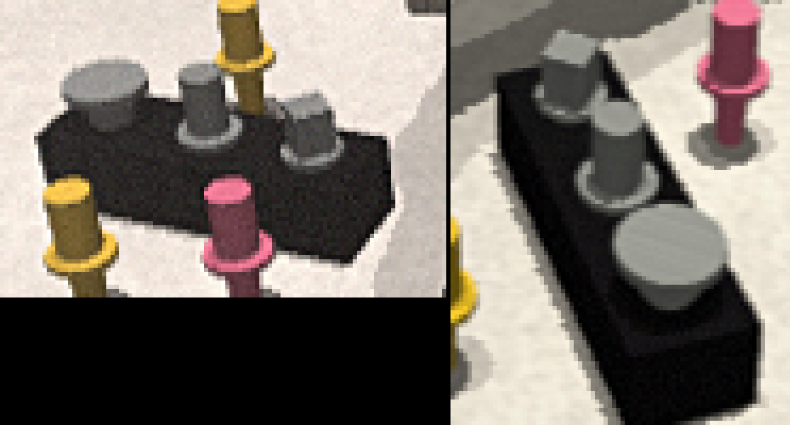

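The middle holder, at scene (223,193) and side (339,268), is grey with a plain round head. The one at (248,200) has a square head, and the one at (200,190) is the disc. So the middle holder is the target. Next I'll refine the centres.

```bash
python3 - <<'E'
from h import *
def comp(P,d,lo,hi,c,r):
    m=(P[...,2]>lo)&(P[...,2]<hi)&(np.hypot(P[...,0]-c[0],P[...,1]-c[1])<r)&(d>0)
    q=P[m]; h=cv2.minEnclosingCircle(q[:,:2].astype(np.float32)); return len(q),np.round(h[0],4),round(h[1],4),np.median(q[:,2]).round(4)
for n in ('scene','side'):
    Z=np.load(n+'.npz');P=pts(n,Z['d'])
    print(n,'head',comp(P,Z['d'],.0945,.105,(.511,-.23),.03))
    print(n,'collar',comp(P,Z['d'],.0555,.064,(.511,-.23),.026))
    print(n,'disc',comp(P,Z['d'],.077,.09,(.49,-.297),.04))
    print(n,'square',comp(P,Z['d'],.0845,.095,(.53,-.163),.03))
    print(n,'nose',comp(P,Z['d'],.12,.135,(.538,.229),.05))
    m=(P[...,2]>.02)&(P[...,2]<.12)&(P[...,0]>.3)&(P[...,0]<.5)&(P[...,1]>-.3)&(P[...,1]<.12)
    k,L,st,_=cv2.connectedComponentsWithStats(m.astype(np.uint8))
    for i in range(1,k):
        if st[i,4]>15: q=P[L==i]; print('  other',q.min(0).round(3),q.max(0).round(3))
m=camera_model('wrist');print({k:np.round(v,3).tolist() for k,v in m.items()})
E
```

```text
scene head (41, array([ 0.5117, -0.2291]), 0.0139, np.float64(0.0963))
scene collar (59, array([ 0.5125, -0.2277]), 0.0202, np.float64(0.0569))
scene disc (149, array([ 0.4938, -0.2978]), 0.028, np.float64(0.0782))
scene square (46, array([ 0.53  , -0.1617]), 0.0154, np.float64(0.0863))
scene nose (225, array([0.5369, 0.2306]), 0.0302, np.float64(0.1231))
  other [ 0.391 -0.255  0.02 ] [ 0.424 -0.217  0.088]
  other [ 0.363 -0.03   0.02 ] [0.408 0.013 0.055]
  other [ 0.467 -0.299  0.072] [ 0.5  -0.27  0.08]
  other [ 0.465 -0.293  0.047] [ 0.5  -0.25  0.06]
  other [ 0.48  -0.224  0.047] [ 0.5   -0.187  0.056]
side head (94, array([ 0.5106, -0.2304]), 0.0134, np.float64(0.0984))
side collar (127, array([ 0.5101, -0.2296]), 0.0207, np.float64(0.0585))
side disc (431, array([ 0.4927, -0.2977]), 0.0273, np.float64(0.0804))
side square (91, array([ 0.5282, -0.1637]), 0.0169, np.float64(0.0884))
side nose (159, array([0.5345, 0.2289]), 0.0302, np.float64(0.1255))
  other [ 0.358 -0.034  0.02 ] [0.403 0.013 0.058]
  other [ 0.458 -0.3    0.02 ] [ 0.5   -0.143  0.099]
  other [ 0.382 -0.258  0.021] [ 0.422 -0.217  0.09 ]
{'fovy': 65.706, 'cx': 308.719, 'cy': 203.942, 'hand_eye': [[0.0, -0.957, -0.291, 0.081], [1.0, 0.001, -0.002, 0.0], [0.002, -0.291, 0.957, -0.14], [0.0, 0.0, 0.0, 1.0]]}
```

Emit:
step_arm(
  motion=[
    {"dx":-4,"dy":-3.7,"dz":0,"wz":0.13,"claw":6},
    {"dx":-8,"dy":-7.4,"dz":0,"wz":0.262,"claw":6},
    {"dx":-12,"dy":-11.1,"dz":0,"wz":0.262,"claw":6},
    {"dx":-16,"dy":-14.8,"dz":0,"wz":0.262,"claw":6},
    {"dx":-20,"dy":-18.5,"dz":2,"wz":0.262,"claw":6},
    {"dx":-23,"dy":-21.4,"dz":4,"wz":0.262,"claw":6},
    {"dx":-23,"dy":-21.4,"dz":6,"wz":0.262,"claw":6},
    {"dx":-23,"dy":-21.4,"dz":6,"wz":0.262,"claw":6},
  ],
)

```text
schema error: expected keys wx, wy, wz, dx, dy, dz, claw
```

```bash
cat >> h.py <<'E'
from scipy.spatial.transform import Rotation as Ro
def wpts():
    s=readout.observe(); p,d=camera('wrist'); m=camera_model('wrist'); f=200/np.tan(np.radians(m['fovy']/2))
    v,u=np.mgrid[:400,:640]; a=(u-m['cx'])/f; b=(v-m['cy'])/f; r=np.hypot(a,b)+1e-9
    k=np.tan(np.minimum(r,1.5))/r
    P=np.stack([a*k*d,b*k*d,d,np.ones_like(d)],-1)@np.array(m['hand_eye']).T
    R=Ro.from_euler('xyz',s['tool_rot'],degrees=True).as_matrix()
    return s,p,d,P[...,:3]@R.T+s['eef_pos']
def comp(P,d,lo,hi,c,r):
    m=(P[...,2]>lo)&(P[...,2]<hi)&(np.hypot(P[...,0]-c[0],P[...,1]-c[1])<r)&(d>0)
    q=P[m]
    if len(q)<5: return len(q)
    h=cv2.minEnclosingCircle(q[:,:2].astype(np.float32)); return len(q),np.round(h[0],4),round(h[1],4),np.median(q[:,2]).round(4)
E
python3 - <<'E'
from h import *
s,p,d,P=wpts(); cv2.imwrite('pics/w1.png',p[...,::-1])
print(s['t'],s['eef_pos'],s['tool_rot'],s['grip_width'],s['wrist_force'])
print(comp(P,d,.093,.104,(.511,-.23),.025),comp(P,d,.055,.062,(.511,-.23),.026),comp(P,d,.077,.09,(.493,-.298),.04))
E
```

```text
0.1 [ 7.24603603e-01 -9.53611623e-06  2.42875173e-01] [-1.79921047e+02  7.29342873e-03  9.00043433e+01] 0.09273019726719979 [-0.61991175 -0.05047148  0.29900622]
0 0 0
```

View pics/w1.png

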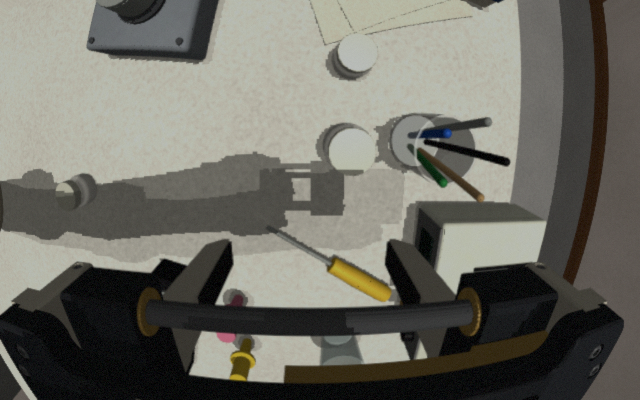

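The call was refused because every row needs all the keys, so the arm has not moved. The wrist picture is from the start pose, with the spindle at (150,20) and jar_a at (75,190). I'll resend with full keys.

Emit:
step_arm(
  motion=[
    {"wx":0,"wy":0,"dx":-4,"dy":-3.7,"dz":0,"wz":0.13,"claw":6},
    {"wx":0,"wy":0,"dx":-8,"dy":-7.4,"dz":0,"wz":0.262,"claw":6},
    {"wx":0,"wy":0,"dx":-12,"dy":-11.1,"dz":0,"wz":0.262,"claw":6},
    {"wx":0,"wy":0,"dx":-16,"dy":-14.8,"dz":0,"wz":0.262,"claw":6},
    {"wx":0,"wy":0,"dx":-20,"dy":-18.5,"dz":2,"wz":0.262,"claw":6},
    {"wx":0,"wy":0,"dx":-23,"dy":-21.4,"dz":4,"wz":0.262,"claw":6},
    {"wx":0,"wy":0,"dx":-23,"dy":-21.4,"dz":6,"wz":0.262,"claw":6},
    {"wx":0,"wy":0,"dx":-23,"dy":-21.4,"dz":6,"wz":0.262,"claw":6},
  ],
)

```text
t: 1.15
eef_pos: [0.5101, -0.23, 0.1826]
tool_rot: [-179.9, -0.0, 74.9]
wrist_force: [-0.3, -0.3, 0.0]
grip_width: 0.0599
```

```bash
python3 - <<'E'
from h import *
s,p,d,P=wpts(); cv2.imwrite('pics/w2.png',p[...,::-1])
print(s['t'],s['eef_pos'],s['tool_rot'],s['grip_width'],s['wrist_force'])
print(comp(P,d,.093,.104,(.511,-.23),.025),comp(P,d,.055,.062,(.511,-.23),.026),comp(P,d,.08,.095,(.53,-.163),.03),comp(P,d,.12,.13,(.536,.23),.04))
E
```

```text
1.15 [ 0.51011973 -0.230033    0.18258808] [-1.79856707e+02 -1.33494487e-02  7.49460882e+01] 0.05985917537915961 [-0.33884047 -0.25296456  0.02583146]
(824, array([ 0.5095, -0.2289]), 0.0132, np.float64(0.0971)) (615, array([ 0.5093, -0.2288]), 0.0202, np.float64(0.0572)) (983, array([ 0.5275, -0.1615]), 0.0161, np.float64(0.0872)) 0
```

View pics/w2.png

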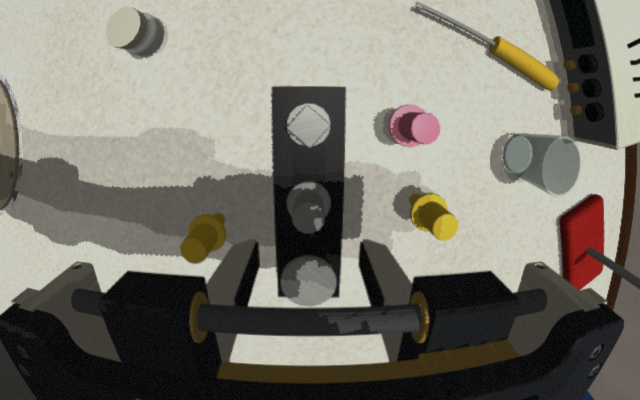

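The wrist view shows the target head at (308,207), centred between the fingers, with the square head at (308,125) and the disc at (310,280). Its measured position agrees with the TCP to about 1 mm, so I'll go down and grip.

Emit:
step_arm(
  motion=[
    {"wx":0,"wy":0,"wz":0,"dx":0,"dy":0,"dz":3,"claw":6},
    {"wx":0,"wy":0,"wz":0,"dx":0,"dy":0,"dz":6,"claw":6},
    {"wx":0,"wy":0,"wz":0,"dx":0,"dy":0,"dz":8.4,"claw":6},
    {"wx":0,"wy":0,"wz":0,"dx":0,"dy":0,"dz":9.4,"claw":6},
    {"wx":0,"wy":0,"wz":0,"dx":0,"dy":0,"dz":9.4,"claw":6},
  ],
  squeeze=30,
)

```text
t: 1.82
eef_pos: [0.5114, -0.2297, 0.0898]
tool_rot: [-180.0, -0.0, 75.0]
wrist_force: [0.4, 0.1, 0.5]
grip_width: 0.0598
```

Emit:
step_arm(
  motion=[
    {"wx":0,"wy":0,"wz":0,"dx":0,"dy":0,"dz":0,"claw":3.2},
    {"wx":0,"wy":0,"wz":0,"dx":0,"dy":0,"dz":0,"claw":3.2},
    {"wx":0,"wy":0,"wz":0,"dx":0,"dy":0,"dz":0,"claw":2},
    {"wx":0,"wy":0,"wz":0,"dx":0,"dy":0,"dz":0,"claw":2},
    {"wx":0,"wy":0,"wz":0,"dx":0,"dy":0,"dz":0,"claw":2},
    {"wx":0,"wy":0,"wz":0,"dx":0,"dy":0,"dz":0,"claw":2},
  ],
  squeeze=30,
)

```text
t: 2.58
eef_pos: [0.511, -0.23, 0.0899]
tool_rot: [180.0, 0.0, 75.0]
wrist_force: [-0.8, 0.8, 6.0]
grip_width: 0.0253
```

Emit:
step_arm(
  motion=[
    {"wx":0,"wy":0,"wz":0,"dx":0,"dy":0,"dz":-1,"claw":2},
    {"wx":0,"wy":0,"wz":0,"dx":0,"dy":0,"dz":-3,"claw":2},
    {"wx":0,"wy":0,"wz":0,"dx":0,"dy":0,"dz":-5,"claw":2},
    {"wx":0,"wy":0,"wz":0,"dx":0,"dy":0,"dz":-8,"claw":2},
    {"wx":0,"wy":0,"wz":0,"dx":0,"dy":0,"dz":-11,"claw":2},
    {"wx":0,"wy":0,"wz":0,"dx":0,"dy":0,"dz":-14,"claw":2},
    {"wx":0,"wy":0,"wz":0,"dx":0,"dy":0,"dz":-15,"claw":2},
    {"wx":0,"wy":0,"wz":0,"dx":0,"dy":0,"dz":-15,"claw":2},
  ],
)

```text
t: 3.58
eef_pos: [0.511, -0.23, 0.2399]
tool_rot: [180.0, 0.0, 75.0]
wrist_force: [-0.3, 0.5, -1.3]
grip_width: 0.0257
```

Emit:
step_arm(
  motion=[
    {"wx":0,"wy":0,"wz":0,"dx":2.4,"dy":-0.5,"dz":0,"claw":2},
    {"wx":0,"wy":0,"wz":0,"dx":7.1,"dy":-1.5,"dz":0,"claw":2},
    {"wx":0,"wy":0,"wz":0,"dx":11.9,"dy":-2.5,"dz":0,"claw":2},
    {"wx":0,"wy":0,"wz":0,"dx":16.6,"dy":-3.5,"dz":0,"claw":2},
    {"wx":0,"wy":0,"wz":0,"dx":21.4,"dy":-4.5,"dz":0,"claw":2},
    {"wx":0,"wy":0,"wz":0,"dx":26.1,"dy":-5.5,"dz":0,"claw":2},
    {"wx":0,"wy":0,"wz":0,"dx":30.9,"dy":-6.5,"dz":0,"claw":2},
    {"wx":0,"wy":0,"wz":0,"dx":35.1,"dy":-7.4,"dz":0,"claw":2},
  ],
)

```text
t: 4.58
eef_pos: [0.5297, 0.13, 0.2381]
tool_rot: [-179.9, 0.1, 75.0]
wrist_force: [0.0, -0.1, -0.9]
grip_width: 0.0254
```

Emit:
step_arm(
  motion=[
    {"wx":0,"wy":0,"wz":0,"dx":3.5,"dy":-0.7,"dz":0,"claw":2},
    {"wx":0,"wy":0,"wz":0,"dx":7,"dy":-1.5,"dz":0,"claw":2},
    {"wx":0,"wy":0,"wz":0,"dx":9,"dy":-1.9,"dz":0,"claw":2},
    {"wx":0,"wy":0,"wz":0,"dx":10,"dy":-2.1,"dz":0,"claw":2},
    {"wx":0,"wy":0,"wz":0,"dx":10,"dy":-2.1,"dz":0,"claw":2},
    {"wx":0,"wy":0,"wz":0,"dx":10,"dy":-2.1,"dz":0,"claw":2},
  ],
)

```text
t: 5.32
eef_pos: [0.5362, 0.2287, 0.2395]
tool_rot: [180.0, 0.0, 74.9]
wrist_force: [1.1, 0.2, -0.8]
grip_width: 0.0256
```

```bash
python3 - <<'E'
from h import *
s=readout.observe(); print(s['t'],s['eef_pos'],s['tool_rot'],s['wrist_force'])
ims=[]
for n in ('scene','side'):
    p,d=camera(n); P=pts(n,d); x,y=s['eef_pos'][:2]
    # collar: band around expected z
    m=(P[...,2]>.192)&(P[...,2]<.215)&(np.hypot(P[...,0]-x,P[...,1]-y)<.028)&(d>0); q=P[m]
    print(n,'collarregion',m.sum(), q.min(0).round(3) if len(q) else '', q.max(0).round(3) if len(q) else '')
    m=(P[...,2]>.155)&(P[...,2]<.19)&(np.hypot(P[...,0]-x,P[...,1]-y)<.02)&(d>0); q=P[m]
    print('shank',m.sum(), q.min(0).round(3), q.max(0).round(3))
    print('nose',comp(P,d,.12,.135,(.536,.23),.04))
    v,u=(210-20,405) if n=='scene' else (150,254)
    ims.append(cv2.resize(p[v-70:v+50,u-60:u+60],None,fx=3.3,fy=3.3,interpolation=3))
cv2.imwrite('pics/over.png',np.clip(np.hstack(ims)[...,::-1]*1.5,0,255))
E
```

```text
5.325 [0.53618076 0.22869906 0.23954438] [1.79997187e+02 4.53302564e-02 7.48924961e+01] [ 1.10033733  0.17814854 -0.79888091]
scene collarregion 123 [0.521 0.209 0.192] [0.559 0.248 0.215]
shank 91 [0.534 0.22  0.158] [0.549 0.238 0.19 ]
nose (225, array([0.537 , 0.2304]), 0.0304, np.float64(0.1231))
side collarregion 90 [0.517 0.206 0.193] [0.555 0.238 0.215]
shank 59 [0.527 0.218 0.161] [0.543 0.231 0.19 ]
nose (157, array([0.5333, 0.2283]), 0.0298, np.float64(0.1254))[ WARN:0@5.476] global loadsave.cpp:1063 imwrite_ Unsupported depth image for selected encoder is fallbacked to CV_8U.
```

View pics/over.png

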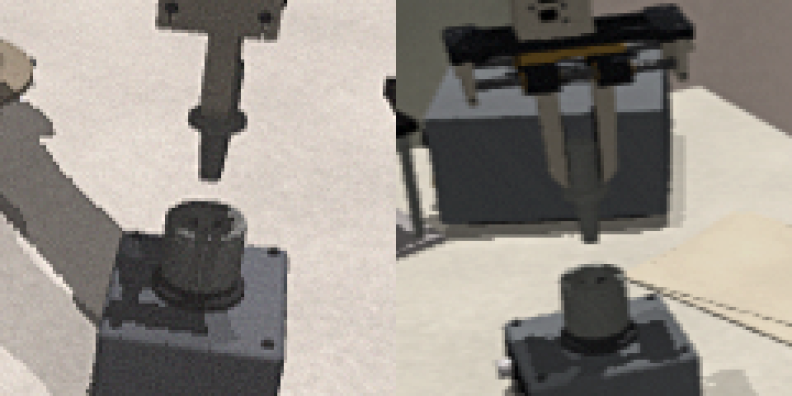

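The holder hangs upright above the nose, shown in both halves of the crop at (210,150) and (590,215), about 2 mm off in +x and -y. I'll correct by 1.5 mm and lower it into the socket.

Emit:
step_arm(
  motion=[
    {"wx":0,"wy":0,"wz":0,"dx":0.1,"dy":-0.2,"dz":0.5,"claw":2},
    {"wx":0,"wy":0,"wz":0,"dx":0.1,"dy":-0.2,"dz":2,"claw":2},
    {"wx":0,"wy":0,"wz":0,"dx":0.1,"dy":-0.2,"dz":3,"claw":2},
    {"wx":0,"wy":0,"wz":0,"dx":0.1,"dy":-0.2,"dz":3.8,"claw":2},
    {"wx":0,"wy":0,"wz":0,"dx":0.1,"dy":-0.2,"dz":4.5,"claw":2},
    {"wx":0,"wy":0,"wz":0,"dx":0.1,"dy":-0.2,"dz":4.5,"claw":2},
  ],
)

```text
t: 6.18
eef_pos: [0.5341, 0.2316, 0.194]
tool_rot: [-180.0, 0.0, 75.0]
wrist_force: [0.3, -0.1, -0.7]
grip_width: 0.0255
```

Emit:
step_arm(
  motion=[
    {"wx":0,"wy":0,"wz":0,"dx":0,"dy":0,"dz":0.4,"claw":2},
    {"wx":0,"wy":0,"wz":0,"dx":0,"dy":0,"dz":0.8,"claw":2},
    {"wx":0,"wy":0,"wz":0,"dx":0,"dy":0,"dz":1.2,"claw":2},
    {"wx":0,"wy":0,"wz":0,"dx":0,"dy":0,"dz":1.5,"claw":2},
    {"wx":0,"wy":0,"wz":0,"dx":0,"dy":0,"dz":1.5,"claw":2},
    {"wx":0,"wy":0,"wz":0,"dx":0,"dy":0,"dz":1.5,"claw":2},
  ],
)

```text
t: 6.92
eef_pos: [0.5344, 0.2314, 0.1795]
tool_rot: [-180.0, 0.0, 75.0]
wrist_force: [2.0, -1.6, -2.6]
grip_width: 0.0253
```

The side force (+2, -1.6) N says my shift overshot, so I'll take most of it back and lower a little.

Emit:
step_arm(
  motion=[
    {"wx":0,"wy":0,"wz":0,"dx":-0.1,"dy":0.1,"dz":0,"claw":2},
    {"wx":0,"wy":0,"wz":0,"dx":-0.1,"dy":0.1,"dz":0.2,"claw":2},
    {"wx":0,"wy":0,"wz":0,"dx":-0.1,"dy":0.1,"dz":0.4,"claw":2},
    {"wx":0,"wy":0,"wz":0,"dx":-0.1,"dy":0.1,"dz":0.4,"claw":2},
    {"wx":0,"wy":0,"wz":0,"dx":-0.1,"dy":0.1,"dz":0.4,"claw":2},
  ],
)

```text
t: 7.55
eef_pos: [0.5349, 0.2305, 0.1755]
tool_rot: [-180.0, 0.0, 75.0]
wrist_force: [-0.9, -0.1, -2.6]
grip_width: 0.0256
```

Emit:
step_arm(
  motion=[
    {"wx":0,"wy":0,"wz":0,"dx":0,"dy":0,"dz":0.1,"claw":2},
    {"wx":0,"wy":0,"wz":0,"dx":0,"dy":0,"dz":0.2,"claw":2},
    {"wx":0,"wy":0,"wz":0,"dx":0,"dy":0,"dz":0.3,"claw":2},
    {"wx":0,"wy":0,"wz":0,"dx":0,"dy":0,"dz":0.3,"claw":2},
    {"wx":0,"wy":0,"wz":0,"dx":0,"dy":0,"dz":0.3,"claw":2},
  ],
)

```text
t: 8.18
eef_pos: [0.535, 0.2304, 0.1725]
tool_rot: [-180.0, 0.0, 75.0]
wrist_force: [-1.4, 0.3, -1.5]
grip_width: 0.0251
```

Now I'll release it gently and raise the open gripper clear.

Emit:
step_arm(
  motion=[
    {"wx":0,"wy":0,"wz":0,"dx":0,"dy":0,"dz":0,"claw":3},
    {"wx":0,"wy":0,"wz":0,"dx":0,"dy":0,"dz":0,"claw":4},
    {"wx":0,"wy":0,"wz":0,"dx":0,"dy":0,"dz":0,"claw":6},
    {"wx":0,"wy":0,"wz":0,"dx":0,"dy":0,"dz":0,"claw":6},
    {"wx":0,"wy":0,"wz":0,"dx":0,"dy":0,"dz":-2,"claw":6},
    {"wx":0,"wy":0,"wz":0,"dx":0,"dy":0,"dz":-4.5,"claw":6},
    {"wx":0,"wy":0,"wz":0,"dx":0,"dy":0,"dz":-6,"claw":6},
    {"wx":0,"wy":0,"wz":0,"dx":0,"dy":0,"dz":-6,"claw":6},
  ],
)

```text
t: 9.18
eef_pos: [0.5355, 0.2307, 0.2335]
tool_rot: [179.9, -0.1, 75.0]
wrist_force: [0.7, 0.3, 0.0]
grip_width: 0.0595
```

```bash
cat >> h.py <<'E'
def look(tag):
    s,p,d,P=wpts(); c=(.535,.23); print(s['t'],s['eef_pos'].round(4),s['wrist_force'].round(2),s['grip_width'])
    print('wrist head',comp(P,d,.163,.19,c,.03),'collar',comp(P,d,.1275,.142,c,.03))
    ims=[]
    for n in ('scene','side'):
        p,d=camera(n);P=pts(n,d)
        print(n,'head',comp(P,d,.1685,.19,c,.02),'collartop',comp(P,d,.1285,.146,c,.03))
        m=(np.hypot(P[...,0]-c[0],P[...,1]-c[1])<.03)&(d>0)&(P[...,2]>.1); r=P[m]; off=np.hypot(r[:,0]-c[0],r[:,1]-c[1])
        v,u=(180,405) if n=='scene' else (150,254)
        ims.append(cv2.resize(p[v-50:v+50,u-50:u+50],None,fx=4,fy=4,interpolation=3))
    cv2.imwrite(f'pics/{tag}.png',np.clip(np.hstack(ims)[...,::-1]*1.5,0,255).astype(np.uint8))
E
python3 -c "from h import *; look('rel')"
```

```text
9.175 [0.5355 0.2307 0.2335] [0.74 0.27 0.01] 0.05947478588818076
wrist head (1179, array([0.5351, 0.2318]), 0.0133, np.float64(0.1769)) collar (781, array([0.5345, 0.2312]), 0.0202, np.float64(0.137))
scene head (73, array([0.5386, 0.232 ]), 0.0143, np.float64(0.1755)) collartop (119, array([0.5385, 0.2298]), 0.02, np.float64(0.136))
side head (56, array([0.5359, 0.2305]), 0.0149, np.float64(0.1772)) collartop (73, array([0.5353, 0.2288]), 0.0201, np.float64(0.1385))
```

View pics/rel.png

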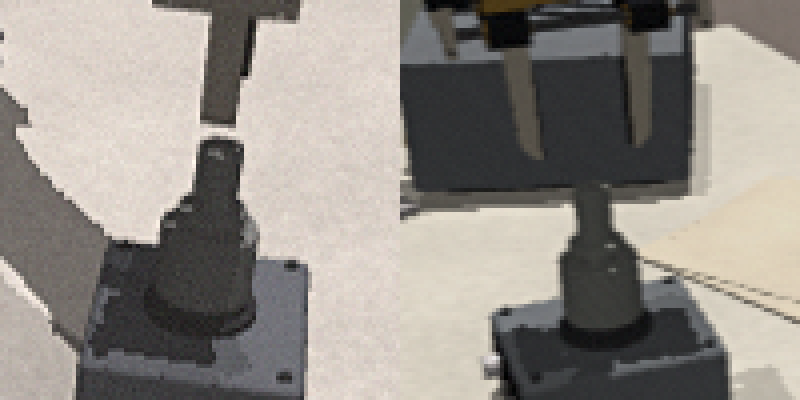

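The released holder stands upright, with its head at (217,150) and (592,190) in the two crops. The collar top is at about 0.137, so it is roughly 6 mm proud. I'll close the fingers and press on the head's flat top in small steps.

Emit:
step_arm(
  motion=[
    {"wx":0,"wy":0,"wz":0,"dx":0,"dy":0,"dz":0,"claw":3},
    {"wx":0,"wy":0,"wz":0,"dx":0,"dy":0,"dz":0,"claw":0},
    {"wx":0,"wy":0,"wz":0,"dx":0,"dy":0,"dz":0,"claw":0},
    {"wx":0,"wy":0,"wz":0,"dx":0,"dy":0,"dz":0,"claw":0},
    {"wx":0,"wy":0,"wz":0,"dx":0,"dy":0,"dz":1,"claw":0},
    {"wx":0,"wy":0,"wz":0,"dx":0,"dy":0,"dz":2,"claw":0},
    {"wx":0,"wy":0,"wz":0,"dx":0,"dy":0,"dz":2.6,"claw":0},
    {"wx":0,"wy":0,"wz":0,"dx":0,"dy":0,"dz":2.6,"claw":0},
  ],
  squeeze=15,
)

```text
t: 10.32
eef_pos: [0.5348, 0.2303, 0.2059]
tool_rot: [-179.9, 0.1, 75.0]
wrist_force: [0.8, -1.0, 0.4]
grip_width: 0.0003
```

Emit:
step_arm(
  motion=[
    {"wx":0,"wy":0,"wz":0,"dx":0,"dy":0,"dz":0.2,"claw":0},
    {"wx":0,"wy":0,"wz":0,"dx":0,"dy":0,"dz":0.4,"claw":0},
    {"wx":0,"wy":0,"wz":0,"dx":0,"dy":0,"dz":0.5,"claw":0},
    {"wx":0,"wy":0,"wz":0,"dx":0,"dy":0,"dz":0.5,"claw":0},
    {"wx":0,"wy":0,"wz":0,"dx":0,"dy":0,"dz":0.5,"claw":0},
  ],
)

```text
t: 10.95
eef_pos: [0.5352, 0.2305, 0.2019]
tool_rot: [180.0, -0.0, 75.0]
wrist_force: [-0.6, -0.9, 4.2]
grip_width: 0.0004
```

Emit:
step_arm(
  motion=[
    {"wx":0,"wy":0,"wz":0,"dx":0,"dy":0,"dz":0.1,"claw":0},
    {"wx":0,"wy":0,"wz":0,"dx":0,"dy":0,"dz":0.2,"claw":0},
    {"wx":0,"wy":0,"wz":0,"dx":0,"dy":0,"dz":0.3,"claw":0},
    {"wx":0,"wy":0,"wz":0,"dx":0,"dy":0,"dz":0.3,"claw":0},
    {"wx":0,"wy":0,"wz":0,"dx":0,"dy":0,"dz":0.3,"claw":0},
  ],
)

```text
t: 11.58
eef_pos: [0.5353, 0.2305, 0.199]
tool_rot: [180.0, -0.0, 75.0]
wrist_force: [-1.2, -0.6, 6.5]
grip_width: 0.0008
```

Emit:
step_arm(
  motion=[
    {"wx":0,"wy":0,"wz":0,"dx":0,"dy":0,"dz":0.1,"claw":0},
    {"wx":0,"wy":0,"wz":0,"dx":0,"dy":0,"dz":0.2,"claw":0},
    {"wx":0,"wy":0,"wz":0,"dx":0,"dy":0,"dz":0.2,"claw":0},
    {"wx":0,"wy":0,"wz":0,"dx":0,"dy":0,"dz":0.2,"claw":0},
  ],
)

```text
t: 12.08
eef_pos: [0.5353, 0.2305, 0.1971]
tool_rot: [180.0, -0.0, 75.0]
wrist_force: [-0.5, -0.7, 8.4]
grip_width: 0.0002
```

Emit:
step_arm(
  motion=[
    {"wx":0,"wy":0,"wz":0,"dx":0,"dy":0,"dz":0.1,"claw":0},
    {"wx":0,"wy":0,"wz":0,"dx":0,"dy":0,"dz":0.2,"claw":0},
    {"wx":0,"wy":0,"wz":0,"dx":0,"dy":0,"dz":0.2,"claw":0},
    {"wx":0,"wy":0,"wz":0,"dx":0,"dy":0,"dz":0.2,"claw":0},
  ],
)

```text
t: 12.58
eef_pos: [0.5354, 0.2305, 0.1953]
tool_rot: [180.0, -0.0, 75.0]
wrist_force: [-1.5, -1.4, 11.5]
grip_width: 0.0007
```

Emit:
step_arm(
  motion=[
    {"wx":0,"wy":0,"wz":0,"dx":0,"dy":0,"dz":0.1,"claw":0},
    {"wx":0,"wy":0,"wz":0,"dx":0,"dy":0,"dz":0.2,"claw":0},
    {"wx":0,"wy":0,"wz":0,"dx":0,"dy":0,"dz":0.2,"claw":0},
    {"wx":0,"wy":0,"wz":0,"dx":0,"dy":0,"dz":0.2,"claw":0},
  ],
)

```text
t: 13.08
eef_pos: [0.5355, 0.2305, 0.1935]
tool_rot: [179.9, -0.0, 75.0]
wrist_force: [-0.6, -2.0, 10.7]
grip_width: 0.0005
```

Emit:
step_arm(
  motion=[
    {"wx":0,"wy":0,"wz":0,"dx":0,"dy":0,"dz":0.1,"claw":0},
    {"wx":0,"wy":0,"wz":0,"dx":0,"dy":0,"dz":0.1,"claw":0},
    {"wx":0,"wy":0,"wz":0,"dx":0,"dy":0,"dz":0.1,"claw":0},
  ],
)

```text
t: 13.45
eef_pos: [0.5355, 0.2305, 0.1926]
tool_rot: [179.9, -0.0, 75.0]
wrist_force: [-2.0, -1.3, 13.3]
grip_width: 0.0007
```

Emit:
step_arm(
  motion=[
    {"wx":0,"wy":0,"wz":0,"dx":0,"dy":0,"dz":0.1,"claw":0},
    {"wx":0,"wy":0,"wz":0,"dx":0,"dy":0,"dz":0.1,"claw":0},
    {"wx":0,"wy":0,"wz":0,"dx":0,"dy":0,"dz":0.1,"claw":0},
  ],
)

```text
t: 13.82
eef_pos: [0.5356, 0.2305, 0.1917]
tool_rot: [179.9, -0.1, 75.0]
wrist_force: [-1.8, -2.6, 13.0]
grip_width: 0.0007
```

Emit:
step_arm(
  motion=[
    {"wx":0,"wy":0,"wz":0,"dx":0,"dy":0,"dz":0.1,"claw":0},
    {"wx":0,"wy":0,"wz":0,"dx":0,"dy":0,"dz":0.1,"claw":0},
    {"wx":0,"wy":0,"wz":0,"dx":0,"dy":0,"dz":0.1,"claw":0},
  ],
)

```text
t: 14.2
eef_pos: [0.5356, 0.2305, 0.1908]
tool_rot: [179.9, -0.1, 75.0]
wrist_force: [-1.5, -2.8, 14.6]
grip_width: 0.0003
```

```bash
python3 - <<'E'
from h import *
c=(.535,.23);F=[];Z=[]
for i in range(4):
    for n in ('scene','side'):
        p,d=camera(n);P=pts(n,d);s=readout.observe();F.append(s['wrist_force'][2]);Z.append(s['eef_pos'][2])
        if i==0: print(n,'face/collar hist',np.histogram(P[(np.hypot(P[...,0]-c[0],P[...,1]-c[1])<.032)&(P[...,2]>.106)&(P[...,2]<.14)][:,2],bins=np.arange(.106,.141,.002))[0])
print(np.mean(F),np.mean(Z))
E
```

```text
scene face/collar hist [15 19 20 17 20 67 40 12 38 28  5 10 10  6  8 10  9]
side face/collar hist [15 11 13 15 12  8 31 44  9 17 23 11  5  4  5  6  5]
15.261372478822729 0.19080903840776098
```

At 15 N the sink and height fit "home". I'll back off and check at rest.

Emit:
step_arm(
  motion=[
    {"wx":0,"wy":0,"wz":0,"dx":0,"dy":0,"dz":-0.5,"claw":0},
    {"wx":0,"wy":0,"wz":0,"dx":0,"dy":0,"dz":-1,"claw":0},
    {"wx":0,"wy":0,"wz":0,"dx":0,"dy":0,"dz":-2.5,"claw":0},
    {"wx":0,"wy":0,"wz":0,"dx":0,"dy":0,"dz":-4.5,"claw":0},
    {"wx":0,"wy":0,"wz":0,"dx":0,"dy":0,"dz":-6.5,"claw":4},
    {"wx":0,"wy":0,"wz":0,"dx":0,"dy":0,"dz":-6.5,"claw":6},
    {"wx":0,"wy":0,"wz":0,"dx":0,"dy":0,"dz":-6.5,"claw":6},
  ],
)

```text
t: 15.48
eef_pos: [0.5348, 0.2304, 0.2542]
tool_rot: [-180.0, 0.0, 75.0]
wrist_force: [-0.5, -1.0, -0.2]
grip_width: 0.0261
```

```bash
python3 - <<'E'
from h import *
look('home')
c=(.535,.2305)
def rep(n,P,d):
    r=np.hypot(P[...,0]-c[0],P[...,1]-c[1])
    for lab,a,b,lo,hi in (('face ring',.0225,.0275,.115,.13),('collar ring',.0145,.0185,.12,.145),('head',0,.0115,.16,.19)):
        m=(r>=a)&(r<b)&(P[...,2]>lo)&(P[...,2]<hi)&(d>0); print(n,lab,m.sum(),np.median(P[m][:,2]).round(4))
s,p,d,P=wpts(); rep('wrist',P,d)
for n in ('scene','side'):
    p,d=camera(n); rep(n,pts(n,d),d)
E
```

```text
15.475 [0.5348 0.2304 0.2542] [-0.46 -1.   -0.18] 0.02611551208852363
wrist head (879, array([0.5352, 0.2311]), 0.0135, np.float64(0.1704)) collar (675, array([0.535 , 0.2314]), 0.0202, np.float64(0.1305))
scene head (43, array([0.5378, 0.2308]), 0.0133, np.float64(0.1699)) collartop (115, array([0.538 , 0.2301]), 0.0206, np.float64(0.1317))
side head (37, array([0.5361, 0.2272]), 0.0135, np.float64(0.1721)) collartop (86, array([0.5383, 0.2283]), 0.0223, np.float64(0.133))
wrist face ring 724 0.1242
wrist collar ring 330 0.1305
wrist head 663 0.1706
scene face ring 58 0.1236
scene collar ring 42 0.1297
scene head 36 0.1697
side face ring 45 0.1251
side collar ring 37 0.1316
side head 30 0.1721
```

View pics/home.png

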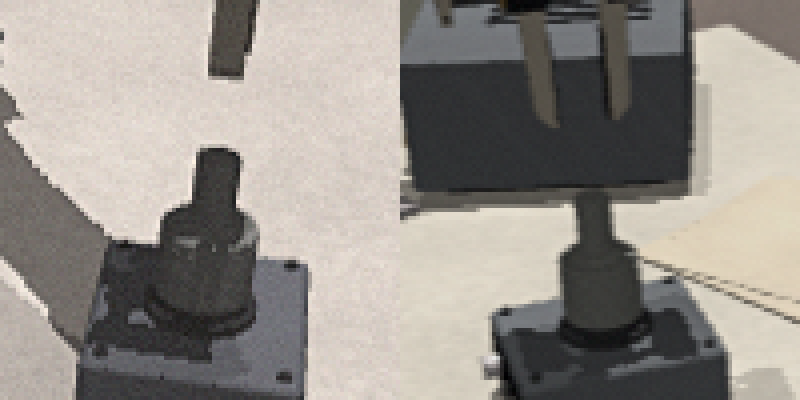

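At rest the collar top stands 6.1 to 6.5 mm above the face in the three cameras, where 6.0 would be home. That spread allows a gap of a few tenths of a millimetre. I'll press once more, 0.5 mm deeper (about 16 N, nose about 6 mm), to be sure.

Emit:
step_arm(
  motion=[
    {"wx":0,"wy":0,"wz":0,"dx":0,"dy":0,"dz":0,"claw":0},
    {"wx":0,"wy":0,"wz":0,"dx":0,"dy":0,"dz":0,"claw":0},
    {"wx":0,"wy":0,"wz":0,"dx":0,"dy":0,"dz":2,"claw":0},
    {"wx":0,"wy":0,"wz":0,"dx":0,"dy":0,"dz":4,"claw":0},
    {"wx":0,"wy":0,"wz":0,"dx":0,"dy":0,"dz":5.2,"claw":0},
    {"wx":0,"wy":0,"wz":0,"dx":0,"dy":0,"dz":5.7,"claw":0},
    {"wx":0,"wy":0,"wz":0,"dx":0,"dy":0,"dz":5.9,"claw":0},
    {"wx":0,"wy":0,"wz":0,"dx":0,"dy":0,"dz":5.9,"claw":0},
  ],
)

```text
t: 16.77
eef_pos: [0.5351, 0.2305, 0.1962]
tool_rot: [180.0, -0.0, 75.0]
wrist_force: [-2.7, -0.9, 4.9]
grip_width: 0.0006
```

Emit:
step_arm(
  motion=[
    {"wx":0,"wy":0,"wz":0,"dx":0,"dy":0,"dz":0.2,"claw":0},
    {"wx":0,"wy":0,"wz":0,"dx":0,"dy":0,"dz":0.4,"claw":0},
    {"wx":0,"wy":0,"wz":0,"dx":0,"dy":0,"dz":0.5,"claw":0},
    {"wx":0,"wy":0,"wz":0,"dx":0,"dy":0,"dz":0.6,"claw":0},
    {"wx":0,"wy":0,"wz":0,"dx":0,"dy":0,"dz":0.65,"claw":0},
    {"wx":0,"wy":0,"wz":0,"dx":0,"dy":0,"dz":0.65,"claw":0},
    {"wx":0,"wy":0,"wz":0,"dx":0,"dy":0,"dz":0.65,"claw":0},
  ],
)

```text
t: 17.65
eef_pos: [0.5354, 0.2306, 0.1909]
tool_rot: [179.9, -0.1, 75.0]
wrist_force: [-4.4, -2.2, 14.7]
grip_width: 0.0005
```

Emit:
step_arm(
  motion=[
    {"wx":0,"wy":0,"wz":0,"dx":0,"dy":0,"dz":-0.5,"claw":0},
    {"wx":0,"wy":0,"wz":0,"dx":0,"dy":0,"dz":-1,"claw":0},
    {"wx":0,"wy":0,"wz":0,"dx":0,"dy":0,"dz":-2.5,"claw":0},
    {"wx":0,"wy":0,"wz":0,"dx":0,"dy":0,"dz":-4.5,"claw":0},
    {"wx":0,"wy":0,"wz":0,"dx":0,"dy":0,"dz":-6.5,"claw":0},
    {"wx":0,"wy":0,"wz":0,"dx":0,"dy":0,"dz":-6.5,"claw":6},
    {"wx":0,"wy":0,"wz":0,"dx":0,"dy":0,"dz":-6.5,"claw":6},
    {"wx":0,"wy":0,"wz":0,"dx":0,"dy":0,"dz":-6.5,"claw":6},
  ],
)

```text
t: 18.65
eef_pos: [0.5347, 0.2303, 0.2533]
tool_rot: [-179.9, 0.1, 75.0]
wrist_force: [-0.2, -0.3, 0.5]
grip_width: 0.0256
```

```bash
python3 - <<'E'
from h import *
c=(.535,.2305)
def rep(n,P,d):
    r=np.hypot(P[...,0]-c[0],P[...,1]-c[1]); o=[]
    for a,b,lo,hi in ((.0225,.0275,.115,.13),(.0145,.0185,.12,.145),(0,.0115,.16,.19)):
        m=(r>=a)&(r<b)&(P[...,2]>lo)&(P[...,2]<hi)&(d>0); o.append(np.median(P[m][:,2]).round(4))
    print(n,'face,collar,head',o)
s,p,d,P=wpts(); rep('wrist',P,d); print(s['t'],s['eef_pos'],s['wrist_force'])
for n in ('scene','side'):
    p,d=camera(n); P=pts(n,d); rep(n,P,d); cv2.imwrite(f'pics/end_{n}.png',p[...,::-1])
    print(comp(P,d,.0765,.09,(.493,-.298),.04),comp(P,d,.0845,.095,(.529,-.163),.03))
E
```

```text
wrist face,collar,head [np.float64(0.1242), np.float64(0.1306), np.float64(0.1706)]
18.65 [0.53471784 0.23030857 0.25332586] [-0.19328263 -0.33752621  0.50792589]
scene face,collar,head [np.float64(0.1232), np.float64(0.1299), np.float64(0.1698)]
(161, array([ 0.4936, -0.2981]), 0.0275, np.float64(0.0781)) (52, array([ 0.5303, -0.1611]), 0.015, np.float64(0.0861))
side face,collar,head [np.float64(0.1249), np.float64(0.1324), np.float64(0.1714)]
(439, array([ 0.4914, -0.2969]), 0.0269, np.float64(0.0803)) (92, array([ 0.5291, -0.162 ]), 0.0161, np.float64(0.0883))
```

View pics/end_side.png

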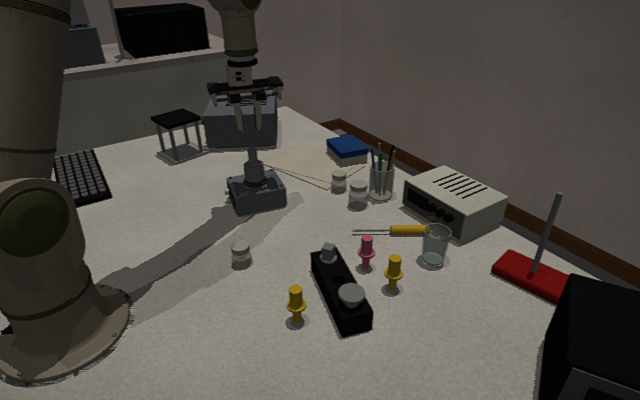

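```bash
python3 -c "
from rig import order; print(order.sign_off())"
```

```text
the job is handed in; nothing more can be done
None
```

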